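Lock the service box under the island sink

ROBOT

A 7-joint arm with a two-finger parallel gripper is mounted at the origin on the work surface. World frame = base frame: x ahead of the robot, y to its left, z up, the work surface at z = 0. Lengths are in mm, angles in degrees, forces in N, time in s.
With the tool pointing down it reaches from about 400 to 850 mm from the base axis. Payload 10.4 kg.
Tool frame: the origin (TCP) lies at the very end of the fingers, on their centre line; the grasp point (between the pads) lies 19 mm behind it; x points along the fingers, z is the direction in which the jaws open and shut, and the axes are right-handed (so a half turn about x gives the same grasp; the last joint's range is limited). The gripper opens to 87 mm and grips with 3 to 60 N. Pads are 19 mm wide; open, the fingers measure 117 mm over their backs; the gripper's body (75 mm by 190 mm) begins 51 mm behind the grasp point.
Start: joints at [-66.497, 19.034, -3.707, 83.658, 1.238, 77.344, -5.071], TCP at [262.124, 567.4, 222.576] pointing down, gripper open.
Joint ranges: [-148.97, 148.97], [-28.65, 121.19], [-84.17, 76.75], [9.2, 138.47], [-72.65, 252.65], [3.7, 117.97], [-149.18, 149.18]. Speed limits (degrees/s): [127.2, 127.2, 159.86, 159.86, 180, 180, 180].

INTERFACE

Orientations are given as [roll, pitch, yaw] about the fixed x, y, z axes, in that order (R = Rz(yaw) Ry(pitch) Rx(roll)).
In Python, from workcell import robot gives the robot as it stands.
- The arm moves only by the tool apply_moves, never from a script. Its argument "increments" is a list of rows, each a list of 3 entries, a list of its own where there are three numbers: the turn, a rotation vector about the world's x, y, z in units of 5 degrees (1.0 is 5 degrees), then the shift along the world's x, y, z in units of 30 mm (1.0 is 30 mm), then the finger opening in mm, from 0 to 87. A call has 1 to 12 rows; each row is the pose to reach, as a shift and turn from the pose commanded when the call began; what a row does not reach only later rows make up. A row lasts 1/8 s, in which the tool goes at most 62.5 mm and 10.7 degrees, less where a joint would pass 70% of its speed; a pose out of reach is approached as far as the arm can. A call with a gripper value outside its range is refused whole. The fingers move at their own pace and stop on an object; "newtons" is the grip in N (left out, the last holds). Time passes only in rows, so rows that repeat a pose let the fingers close. It gives the time, the measured TCP pose, the force and the opening at its end, in the units of the state.
- robot.sense(): the state, without advancing time (a new reading comes with each control period).
- robot.camera(name): name is "scene" or "top" or "wrist"; returns (picture, depth): 480x640x3 uint8, red, green, blue; 480x640 float32, mm along the optical axis (not along the pixel's ray), 0 where there is no reading.
- robot.calibration(name): a dict with "fov_y" (degrees; the focal length in pixels is half the picture's height over the tangent of half this angle, whatever the lens; pixels are square), "cx", "cy" (the principal point, pixels), "rvec" (rotation vector, rad) and "tvec" (3), from world to camera coordinates, as OpenCV has them; the wrist camera has in their place "hand_eye" (4x4, takes a point from camera to tool coordinates, whose origin is the TCP and whose axes are the tool frame's). Camera axes: x right, y down, z forward; pixel columns grow to the right and rows downward; lengths in mm; the calibration is good to about 2 mm. The wrist camera is an equidistant fisheye: a pixel r from the principal point sees the ray r / f radians off the axis. A picture is of the moment at which its call begins: read the wrist's pose just before it. calibration takes no time and is no camera call.
- robot.job_done(): hands the job in, once; it reports no verdict.
The state is a dict: "time": time; "qpos": joint angles; "dq": joint speeds; "joint_efforts": joint torques, N m; "tool_pos": TCP position; "tool_rot": TCP orientation; "force": force on the tool from outside, world axes, zero at the start; "ft_torque": the same for the moment, N m; "grip_width": finger opening in mm.
Only numpy, scipy, OpenCV 4.12 (cv2) and the standard library are available. Lean on these libraries where they do the work, as an engineer would, in place of code of your own. Each camera call takes 0.05 s, during which the arm holds its last target.

TASK

Take the slot key out of its holder, fit its blade into the slotted stud on the white service box, and press the stud down gently while turning it clockwise, no more than about a quarter turn, until you feel it drop fully home into its catch. Then stand the key upright back in its holder, down on its collar, turning the stud only with the key and leaving the other things where they are.

Things in the scene. Friction and masses are not known exactly. Their poses are not given: they have to be found in the camera images.
- service_box: White plastic box fixed to the cabinet floor, 168 x 148 mm and 60 mm high, with a grey cover; the stud stands in the middle of the cover. Origin: centre of the underside; z up.
- stud: Round steel stud head, 44 mm diameter, 12 mm thick, on an upright axis. Origin: centre of its top face; x along the slot. Unlocked, this is 83 mm above the cabinet floor with an 11 mm gap under the head; fully home the head sits on the cover and this is at 72 mm. Press with about 8 to 13 N: over 30 N in all on the head damages it. No finger may touch it. It turns clockwise seen from above.
- slot (a point): Centre of the floor of the stud's slot, 10 mm below the head's top. The slot runs right across the head along x, is 7 mm wide, and 45 degree chamfers widen it to 13 mm at the top. The blade has about 6 degrees of play in it either way. A blade that still turns hard against the slot can pull the head up again with it, so relax the turn before lifting the key.
- cover (a point): Centre of the cover's top, under the stud. Pressed 1 to 5 mm (it differs), the stud's pin meets a slippery ledge inside (under 0.1 N m) and slides on it. Over the catch a press sinks it 6 to 10 mm more, fully home, and it turns no further. The catch is unseen, 40 to 90 degrees clockwise of the start, 7 degrees wide. Past it the ledge goes on: turn back. The head moves up or down at 5 N and stays where left.
- key_grip (a point): Centre of the key's handle. Key upright, blade down, 94 mm tall, 90 g. From the top: black handle 44 mm long (x) x 14 mm thick (y) x 50 mm high, black collar 48 mm diameter x 6 mm, steel stem 16 mm diameter x 24 mm, steel blade 26 mm (x) x 4 mm x 14 mm high. This point is 69 mm above the blade's lower edge and 31 mm above the collar's underside. Grip across the 14 mm.
- holder: Grey plastic block fixed to the floor, 60 x 60 mm and 56 mm high, with a square well 36 x 36 mm, 44 mm deep, open at the top. The key stands in it, its collar resting on the rim, handle up, at any yaw. Origin: centre of the underside; z up.
- funnel: Blue plastic funnel standing mouth down, 100 mm diameter, 100 mm high. Bystander. Origin: centre of the underside.
- spoon_rest: White ceramic spoon rest, 100 mm diameter bowl with a tail, 18 mm high. Bystander. Origin: underside.
- pail: Stainless steel compost pail with a cap, 154 mm diameter, 196 mm high. Bystander. Origin: underside.
- soap: Clear soap bottle, 60 mm diameter, 190 mm high. Bystander. Origin: underside.
- stopper: Steel sink stopper, 80 mm diameter, 36 mm high. Bystander. Origin: underside.
- tabs_jar: Glass jar with white lid, 64 mm diameter, 80 mm high. Bystander. Origin: underside.
There are look-alikes about, which are no part of the job. There is more than one size of the service_box; the job needs the largest. Of the things shaped like the part that bears key_grip, the black one is meant.

How it is judged (in metres and radians):
On the way, in this order (a step that is already met when the one before it is completed fails the run):
1. the key is lifted out of its holder (z of key_grip in the frame of holder above 0.135 m), for 0.1 s.
2. the stud has dropped home into its catch (z of stud in the frame of service_box below 0.0738 m), for 0.2 s.
At the end, for the whole second after the job is handed in: The stud's head is down in its catch (top less than 14.2 mm above the cover; fully home is 12 mm), and the key stands upright (within 0.1 rad) in its holder's well with its collar on the rim (handle centre less than 90 mm above the holder's underside and within 12 mm of its axis), released (z of stud in the frame of service_box below 0.0742 m and horizontal distance between key_grip and holder below 0.012 m and z of key_grip in the frame of holder below 0.09 m and angle between key_grip's own z axis and vertical below 0.1 rad); the robot touches nothing.
It fails at once if more than 30 N on the stud's head (contact force between stud and anything else above 30 N).
It fails at once if the fingers touch the stud (contact force between the fingers and stud above 0.5 N).
It fails at once if a bystander is moved by more than 30 mm (distance of any of funnel, spoon_rest, pail, soap, stopper, tabs_jar from where it was at the start of the episode above 0.03 m).
It also fails if it takes over 72 s, if anything falls off the work surface, if the arm or the gripper's body presses on something with over 40 N, if the wrist force passes 120 N, or if a joint passes its speed limit or range.

## Working session

There is one attempt and no reset: what is moved stays moved. The work goes in short steps, Python scripts to look and compute and a tool call to move; the robot and the scene stay as the last step left them, time stands still between calls to the robot, and variables do not carry over. Pictures are saved under pics/ and viewed, and the job is handed in when it is done.

Besides the shell and the picture viewer there is one more tool, called after ">>>" by a JSON object that holds its "method" and its "body". apply_moves: Moves the arm, as the interface text tells. Its arguments: {"type":"object","properties":{"increments":{"type":"array"},"newtons":{"type":"number"}},"required":["increments"]}

```bash
ls; mkdir -p pics; cat > h.py <<'E'
import numpy as np,cv2
from workcell import robot
def cam(n):
    p,d=robot.camera(n); return p,d
def K(n):
    c=robot.calibration(n); f=240/np.tan(np.radians(c['fov_y'])/2); return c,f
def ray(n,u,v,st=None):
    c,f=K(n)
    if n!='wrist':
        R=cv2.Rodrigues(np.array(c['rvec'],float))[0]; t=np.array(c['tvec'],float).ravel()
        d=np.array([(u-c['cx'])/f,(v-c['cy'])/f,1.0]); return -R.T@t,R.T@d
    from scipy.spatial.transform import Rotation as Ro
    dx,dy=u-c['cx'],v-c['cy']; r=np.hypot(dx,dy)+1e-9; th=r/f
    d=np.array([np.sin(th)*dx/r,np.sin(th)*dy/r,np.cos(th)])
    H=np.array(c['hand_eye']); T=Ro.from_euler('xyz',st['tool_rot'],degrees=True).as_matrix()
    return T@H[:3,3]+np.array(st['tool_pos']),T@H[:3,:3]@d
def onz(n,u,v,z,st=None):
    o,d=ray(n,u,v,st); return o+d*(z-o[2])/d[2]
E
python3 - <<'E'
from h import *
s=robot.sense();print(s)
for n in ['scene','top','wrist']:
    p,d=cam(n); cv2.imwrite(f'pics/{n}0.png',p[...,::-1]); np.save(f'{n}0.npy',d); print(n,robot.calibration(n))
E
```

```text
pics
{'time': 0.0, 'qpos': array([-66.49813885,  19.07207058,  -3.70574845,  83.7073121 ,
         1.23641849,  77.34525874,  -5.07067168]), 'dq': array([-0.07465629, -0.00207348,  0.00584866,  0.00575329,  0.0049952 ,
        0.02062303, -0.01051938]), 'joint_efforts': array([ 4.09852746e-04, -6.23268628e+01,  2.48265773e-02, -3.89893520e+01,
       -6.13347441e-02,  3.99467780e-02,  1.23613236e-04]), 'tool_pos': array([261.9658441 , 566.99651594, 221.74196245]), 'tool_rot': array([-177.73234873,   89.91515103, -112.52932988]), 'force': array([ 0.03240443, -1.15479343, -0.39202787]), 'ft_torque': array([-0.0423866 ,  0.00227142, -0.02075047]), 'grip_width': 87.15733042278983}
scene {'fov_y': 48.47019655992321, 'cx': 319.284347651732, 'cy': 238.50786735331204, 'rvec': array([ 1.51066789,  2.00876371, -0.89486255]), 'tvec': array([ 187.53462812, -286.64327401, 1453.64043809])}
top {'fov_y': 55.58819326153934, 'cx': 329.22771854123243, 'cy': 244.26297913099836, 'rvec': array([ 2.16413596, -2.10167321,  0.23138699]), 'tvec': array([-48.3046027 , 551.72183558, 936.52138166])}
wrist {'fov_y': 65.70646984690485, 'cx': 313.4980867544444, 'cy': 239.80799777724775, 'hand_eye': array([[ 6.98871181e-05, -2.39571838e-01,  9.70878638e-01,
        -1.62111103e+02],
       [-1.37173898e-03, -9.70877750e-01, -2.39571520e-01,
         6.45057953e+01],
       [ 9.99999057e-01, -1.31504911e-03, -3.96481878e-04,
        -7.97207399e-02],
       [ 0.00000000e+00,  0.00000000e+00,  0.00000000e+00,
         1.00000000e+00]])}
```

View pics/scene0.png

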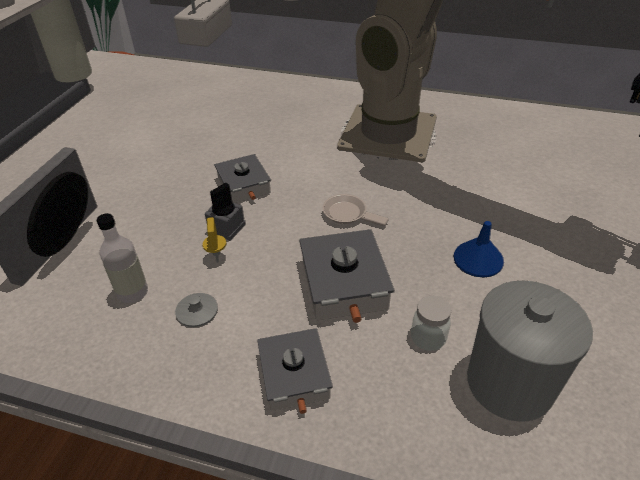

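View pics/top0.png

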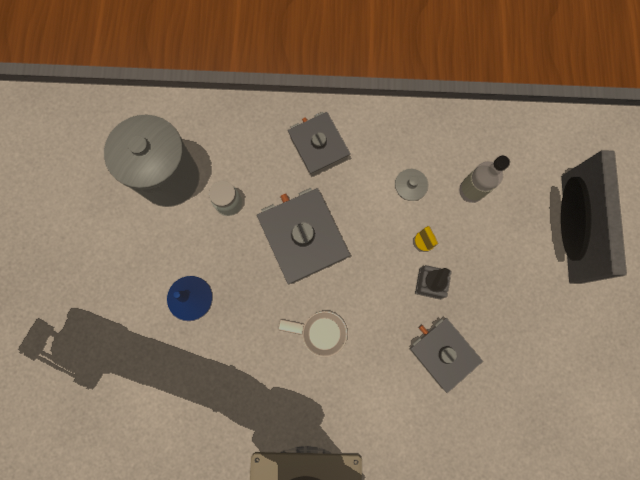

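View pics/wrist0.png

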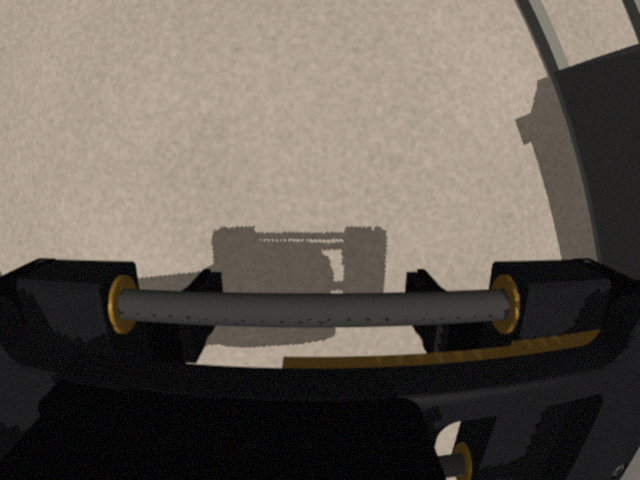

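```bash
python3 - <<'E'
from h import *
p=cv2.imread('pics/top0.png')
a=cv2.resize(p[245:320,395:475],None,fx=8,fy=8,interpolation=cv2.INTER_CUBIC)[:600]
b=cv2.resize(p[180:290,250:360],None,fx=5.4,fy=5.4,interpolation=cv2.INTER_CUBIC)
cv2.imwrite('pics/ta.png',a);cv2.imwrite('pics/tb.png',b)
p=cv2.imread('pics/scene0.png')
cv2.imwrite('pics/sa.png',cv2.resize(p[170:250,190:260],None,fx=7,fy=7,interpolation=cv2.INTER_CUBIC))
E
```

```text
(no output)
```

View pics/ta.png

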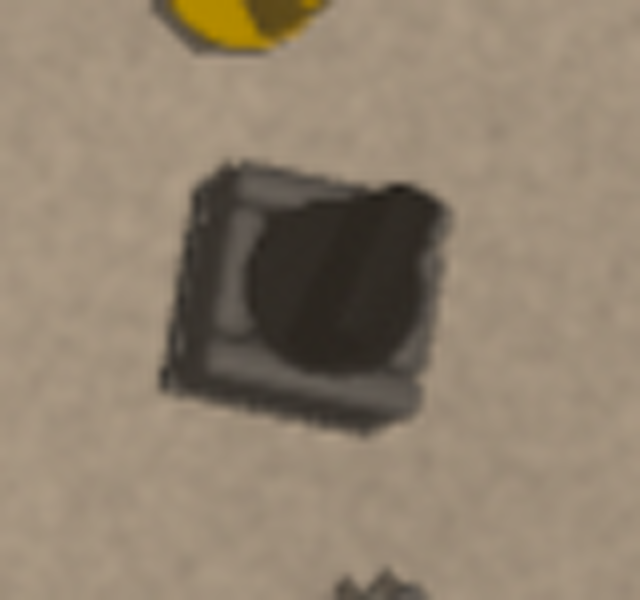

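View pics/tb.png

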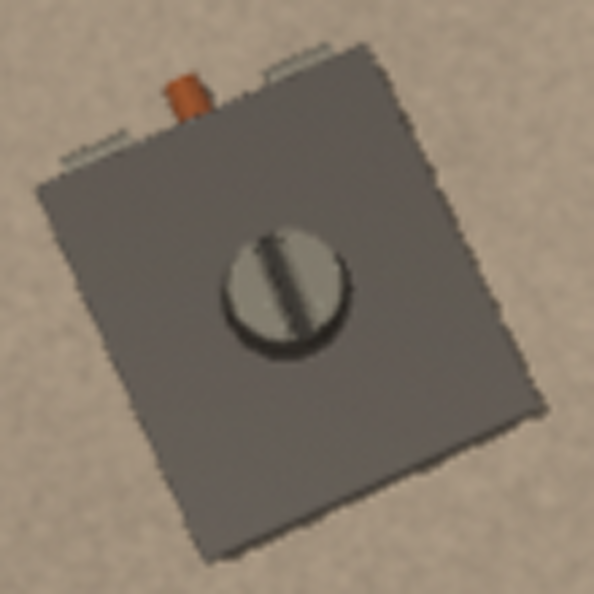

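View pics/sa.png

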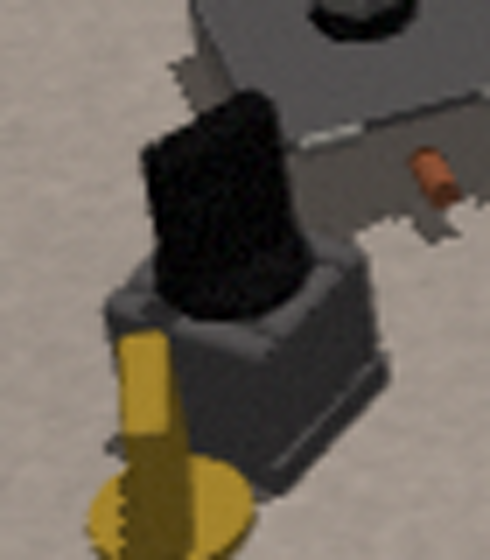

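```bash
python3 - <<'E'
from h import *
p=cv2.imread('pics/top0.png')
a=p[245:305,405:465].astype(float)
a=np.clip((a-25)*6,0,255).astype(np.uint8)
cv2.imwrite('pics/ta2.png',cv2.resize(a,None,fx=10,fy=10,interpolation=cv2.INTER_CUBIC))
# gray holder + key
c=onz('top',395+334/8,245+288/8,62);print('collar',c)
# stud
f=5.4
print('stud',onz('top',250+288/f,180+286/f,83))
for q in [(40,187),(365,45),(547,408),(210,562)]: print('box corner',onz('top',250+q[0]/f,180+q[1]/f,60))
a=onz('top',250+268/f,180+237/f,83);b=onz('top',250+305/f,180+337/f,83);print('slot yaw',np.degrees(np.arctan2(*(a-b)[[1,0]])))
for q in [(160,385),(205,190),(235,165),(430,390),(370,430)]: print('h',onz('top',395+q[0]/8,245+q[1]/8,56))
d=np.load('top0.npy')
print(d[270:292:3,420:452:3].round(0))
E
```

```text
collar [ 478.70208784 -263.66622228   62.        ]
stud [569.71400595  23.94569747  83.        ]
box corner [612.21820277 126.02981798  60.        ]
box corner [676.54537787  -2.92829374  60.        ]
box corner [528.38504869 -80.10266272  60.        ]
box corner [463.03804722  51.16291549  60.        ]
slot yaw 21.971260204361613
h [ 452.03203826 -218.01753995   56.        ]
h [ 504.90080964 -230.70425941   56.        ]
h [ 511.96211454 -238.93457092   56.        ]
h [ 452.79833249 -290.59611377   56.        ]
h [ 441.67852618 -274.22289192   56.        ]
[[1026.  998.  984.  983.  983.  979.  978.  950.  930.  926. 1040.]
 [1017.  981.  981.  975.  975.  976.  963.  933.  925.  927.  984.]
 [1005.  982.  981.  974.  977.  971.  947.  924.  925.  927. 1037.]
 [1004.  982.  974.  976.  974.  961.  932.  926.  926.  973.  986.]
 [ 991.  980.  971.  971.  974.  947.  920.  922.  924.  973. 1034.]
 [ 987.  976.  980.  975.  961.  933.  918.  923.  972.  973. 1034.]
 [ 983.  977.  976.  969.  961.  941.  930.  919.  970.  979. 1035.]
 [ 980.  978.  974.  975.  976.  967.  969.  975.  980.  977. 1030.]]
```

View pics/ta2.png

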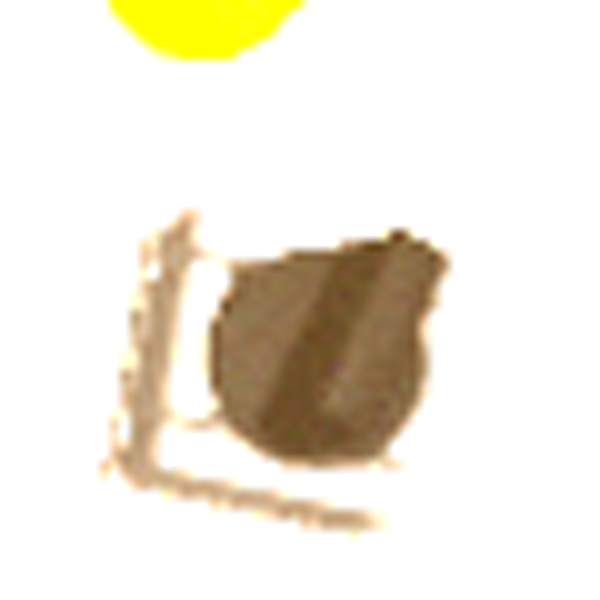

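```bash
cat >> h.py <<'E'
def cloud(n,d,us,vs):
    c,f=K(n); R=cv2.Rodrigues(np.array(c['rvec'],float))[0]; t=np.array(c['tvec'],float).ravel()
    z=d[vs,us]; P=np.stack([(us-c['cx'])/f*z,(vs-c['cy'])/f*z,z],1); return (P-t)@R
E
python3 - <<'E'
from h import *
d=np.load('top0.npy')
def pts(u0,u1,v0,v1):
    vs,us=np.mgrid[v0:v1,u0:u1]; return cloud('top',d,us.ravel(),vs.ravel()),us.ravel(),vs.ravel()
P,u,v=pts(410,465,255,305)
print(np.histogram(P[:,2],bins=range(-10,130,8)))
m=P[:,2]>100
uv=np.stack([u[m],v[m]],1).astype(np.float32)
Q=np.array([onz('top',a,b,112)[:2] for a,b in uv],np.float32); r=cv2.minAreaRect(Q);print('handle top',r,Q.mean(0), cv2.boxPoints(r), m.sum())
m=(abs(P[:,2]-60)<12); print(np.median(P[m],0))
# yellow
P,u,v=pts(405,445,215,260); m=P[:,2]>15; print('yellow',P[m].max(0),P[m].min(0),np.histogram(P[m][:,2],bins=range(0,140,8)),P[P[:,2]>P[:,2].max()-15].mean(0))
# stud
P,u,v=pts(285,322,215,255); m=P[:,2]>76; print('stud',m.sum(),P[m].mean(0),cv2.minEnclosingCircle(np.array([onz('top',a,b,83)[:2] for a,b in zip(u[m],v[m])],np.float32)))
E
```

```text
(array([ 377, 1420,   47,   25,   27,   32,   34,  125,  335,   79,   18,
         21,   16,   21,   66,   94,    0]), array([-10,  -2,   6,  14,  22,  30,  38,  46,  54,  62,  70,  78,  86,
        94, 102, 110, 118, 126]))
handle top ((478.630126953125, -252.70748901367188), (51.67876052856445, 104.93643951416016), 13.961058616638184) [ 478.7231  -260.93823] [[ 440.89545 -208.02325]
 [ 466.21265 -309.85986]
 [ 516.3648  -297.39172]
 [ 491.0476  -195.55511]] 176
[ 475.86291148 -253.1290503    56.57314236]
yellow [ 592.04583446   -9.28091628 1024.79686632] [ 365.38727972 -259.27702249   35.08187104] (array([  0,   0,   0,   0,  11, 130,  22,  24,  20,  26,  24, 140,   2,
         0,   0,   0,   0]), array([  0,   8,  16,  24,  32,  40,  48,  56,  64,  72,  80,  88,  96,
       104, 112, 120, 128, 136])) [ 365.38727972   -9.28091628 1024.79686632]
stud 289 [566.25229644  24.87752027 101.93880546] ((566.6043701171875, 22.29686164855957), 34.19657897949219)
```

```bash
python3 - <<'E'
from h import *
d=np.load('top0.npy')
def pts(u0,u1,v0,v1):
    vs,us=np.mgrid[v0:v1,u0:u1]; us,vs=us.ravel(),vs.ravel(); k=d[vs,us]>0; return cloud('top',d,us[k],vs[k]),us[k],vs[k]
def comp(u,v,m):
    I=np.zeros((480,640),np.uint8); I[v[m],u[m]]=1; n,l,s,c=cv2.connectedComponentsWithStats(I); k=1+s[1:,4].argmax(); yy,xx=np.where(l==k); return xx,yy
P,u,v=pts(410,465,255,305)
x,y=comp(u,v,(P[:,2]>100)&(P[:,2]<130))
Q=np.array([onz('top',a,b,112)[:2] for a,b in zip(x,y)],np.float32); r=cv2.minAreaRect(Q);print('handle top',r,Q.mean(0),len(x)); w,V=np.linalg.eigh(np.cov(Q.T));print(w**.5*12**.5,np.degrees(np.arctan2(V[1,1],V[0,1])))
m=(P[:,2]>48)&(P[:,2]<130); x,y=comp(u,v,m)
Q=np.array([onz('top',a,b,56)[:2] for a,b in zip(x,y)],np.float32); print('holder',cv2.minAreaRect(Q))
P,u,v=pts(405,445,215,260); m=(P[:,2]>84)&(P[:,2]<120); print('yellow',P[m].mean(0),P[m].min(0),P[m].max(0))
P,u,v=pts(285,322,215,255); x,y=comp(u,v,(P[:,2]>77)&(P[:,2]<100));Q=np.array([onz('top',a,b,83)[:2] for a,b in zip(x,y)],np.float32); print('stud',len(x),Q.mean(0),cv2.minEnclosingCircle(Q))
E
```

```text
handle top ((479.1130065917969, -261.7449951171875), (15.25149917602539, 44.82529067993164), 62.88326644897461) [ 479.13138 -262.04855] 163
[15.15055715 44.20511052] 153.08152784608507
holder ((480.4726257324219, -262.4342346191406), (60.57954025268555, 63.28133010864258), 79.23790740966797)
yellow [ 569.9318202  -243.99043562   92.10673194] [ 549.51293679 -258.14551734   84.36848803] [ 591.98847098 -230.89930446   97.04264344]
stud 140 [574.97296   15.121401] ((572.0079956054688, 21.442598342895508), 20.866004943847656)
```

```bash
python3 - <<'E'
from h import *
from scipy.spatial.transform import Rotation as Ro
s=robot.sense(); T=Ro.from_euler('xyz',s['tool_rot'],degrees=True).as_matrix(); print(T.round(4)); print(np.degrees(np.arctan2(T[1,2],T[0,2])))
E
```

```text
[[-4.000e-04 -9.078e-01  4.194e-01]
 [-1.000e-03  4.194e-01  9.078e-01]
 [-1.000e+00 -1.000e-04 -1.000e-03]]
65.20407485123819
```

>>> {"method": "apply_moves", "body": {"increments": [[[0,0,-0.44],[10.2,-18.2,0],87],[[0,0,-0.44],[10.2,-18.2,0],87],[[0,0,-0.44],[10.2,-18.2,0],87],[[0,0,-0.44],[10.2,-18.2,0],87],[[0,0,-0.44],[10.2,-18.2,0],87],[[0,0,-0.44],[10.2,-18.2,0],87],[[0,0,-0.44],[10.2,-18.2,0],87],[[0,0,-0.44],[10.2,-18.2,0],87],[[0,0,-0.44],[10.2,-18.2,0],87],[[0,0,-0.44],[10.2,-18.2,0],87],[[0,0,-0.44],[10.2,-18.2,0],87],[[0,0,-0.44],[10.2,-18.2,0],87]]}}

```text
time: 1.65
tool_pos: [567.8, 21.9, 222.2]
tool_rot: [94.4, 89.9, 157.4]
force: [0.1, -0.2, -0.4]
grip_width: 86.9
```

```bash
python3 - <<'E'
from h import *
s=robot.sense();p,d=cam('wrist'); cv2.imwrite('pics/w1.png',p[...,::-1]);np.save('w1.npy',d);print(s['tool_pos'],s['tool_rot'],s['qpos'].round(1))
import json;json.dump({k:list(s[k]) for k in('tool_pos','tool_rot')},open('w1.json','w'))
E
```

```text
[567.84512833  21.85651129 222.1704522 ] [ 94.35717151  89.94772328 157.35744433] [-26.5  12.   22.9  93.7  -4.8  75.3  60.2]
```

View pics/w1.png

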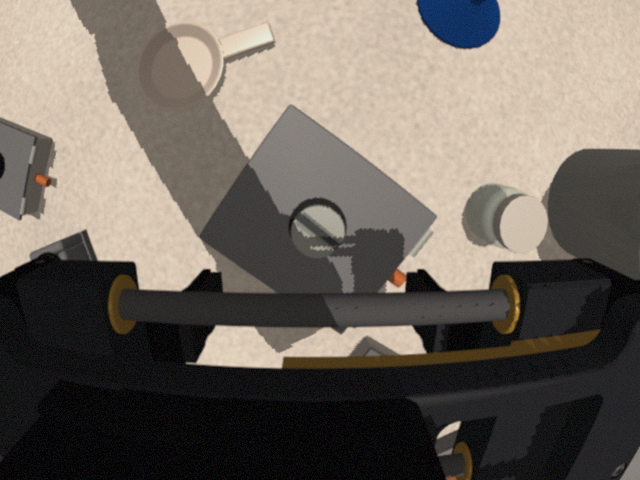

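```bash
python3 - <<'E'
from h import *
import json
p=cv2.imread('pics/w1.png'); c=p[185:265,275:365].astype(float); c=np.clip(c*1.5,0,255).astype(np.uint8)
cv2.imwrite('pics/w1c.png',cv2.resize(c,None,fx=7,fy=7,interpolation=cv2.INTER_CUBIC))
st=json.load(open('w1.json'))
print(onz('wrist',318,227,83,st))
E
```

```text
[568.38225117  25.5667754   83.        ]
```

View pics/w1c.png

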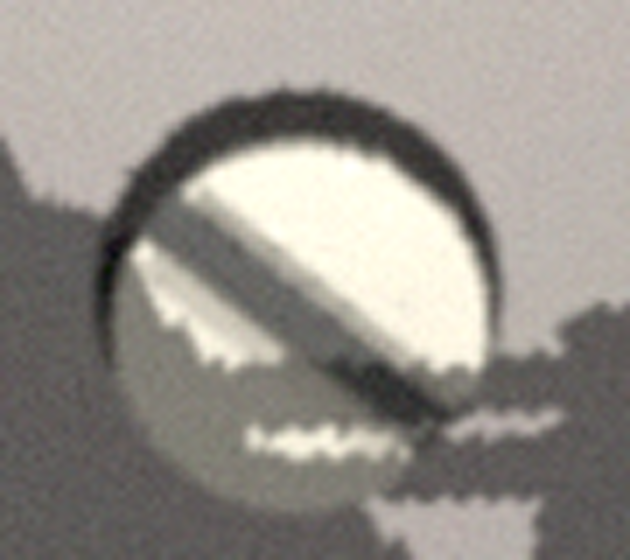

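```bash
python3 - <<'E'
from h import *
import json
st=json.load(open('w1.json'))
g=lambda x,y,z:onz('wrist',275+x/7,185+y/7,z,st)
print('stud',g(301,325,83),[g(*q,83).round(1).tolist() for q in((112,325),(490,325),(301,138),(301,512))])
a=g(170,217,73);b=g(425,403,73);print('floor',(a+b)/2,np.degrees(np.arctan2(*(a-b)[[1,0]])))
a=g(190,192,83);b=g(435,366,83);print('edge',np.degrees(np.arctan2(*(a-b)[[1,0]])))
E
```

```text
stud [571.73305052  23.86494016  83.        ] [[561.5, 3.9, 83.0], [582.0, 43.9, 83.0], [551.8, 34.0, 83.0], [592.4, 13.4, 83.0]]
floor [572.03232514  23.51519623  73.        ] -153.75361476319992
edge -152.92636434803978
```

```bash
python3 - <<'E'
from h import *
import json
p=cv2.imread('pics/top0.png'); g=cv2.cvtColor(p,cv2.COLOR_BGR2GRAY)
print(g[220:248,288:320])
E
```

```text
[[ 91  91  91  91  91  91  91  91  91  91  91  91  90  91  91  90  92  91
   91  91  91  91  91  91  91  91  91  91  90  91  91  91]
 [ 91  91  91  91  91  91  91  91  92  91  91  91  91  91  93  95  93  93
   90  91  91  91  91  91  90  91  91  91  90  91  90  91]
 [ 91  91  91  91  91  91  91  92  91  92  91  89  88  97 105 107 105 103
   96  93  92  91  91  91  91  92  90  91  91  91  91  90]
 [ 91  91  91  91  91  91  91  90  91  90  85  79  75 103 108 114 122 121
  113 105 102  92  92  91  91  91  91  91  91  91  91  91]
 [ 91  92  90  91  91  91  92  94  95  87  60  53  65  78  89 120 122 122
  122 122 118 102  94  91  92  90  91  91  91  91  92  91]
 [ 91  91  92  91  92  92  97 107 107  90  62  59  64  82 104 114 123 122
  122 123 123 119 107  94  91  90  91  92  91  90  91  91]
 [ 92  92  92  91  91  94 108 122 113  76  71  58  59  70  99 114 122 123
  122 123 122 122 119 105  87  91  91  91  91  91  91  91]
 [ 92  92  91  92  92  95 113 123 119 105  81  61  59  63  83 106 121 123
  123 123 123 123 122 111  71  85  91  91  92  91  91  91]
 [ 92  92  92  91  90 104 123 123 12
[... 1924 characters left out ...]
4  79  92  91  92  93  92  91  91]
 [ 93  93  92  93  92  90  76  51  44  44  44  49  55  60  66  55  50  45
   43  37  40  46  54  72  92  92  92  92  92  92  93  92]
 [ 93  93  93  93  92  92  88  75  59  52  43  44  43  43  44  43  44  43
   44  45  49  63  79  92  92  92  93  92  92  92  93  93]
 [ 94  93  92  93  93  93  92  93  90  78  59  51  45  44  44  45  44  47
   52  60  72  93  93  93  93  93  93  93  92  91  91  92]
 [ 93  93  93  93  93  93  92  92  92  92  90  76  61  61  61  61  61  66
   78  93  92  93  93  92  92  92  93  93  93  92  92  92]
 [ 93  93  93  93  93  93  93  94  93  92  93  93  93  93  92  92  93  92
   92  92  92  92  93  92  92  93  93  93  92  92  92  91]]
```

```bash
python3 - <<'E'
from h import *
import json
st=json.load(open('w1.json'))
a=onz('wrist',291,105,60,st);b=onz('wrist',436,215,60,st);c=onz('wrist',202,235,60,st)
f=lambda a,b:np.degrees(np.arctan2(*(b-a)[[1,0]]))
print(a,b,c,f(a,b),f(a,c),np.linalg.norm(a-b),np.linalg.norm(a-c))
p=cv2.imread('pics/w1.png'); g=cv2.cvtColor(p,cv2.COLOR_BGR2GRAY)
print(g[205:248:2,290:345])
a=onz('top',288+11,224,73);b=onz('top',288+17,240,73);print(f(b,a),(a+b)/2,onz('top',302.3,233,73))
E
```

```text
[466.19186776  51.86156766  60.        ] [611.76585443 125.55936149  60.        ] [530.4919274  -74.92704087  60.        ] 26.851115017823012 -63.10843665992205 163.16602100732425 142.16134820622426
[[123 124 124 ... 123 124 123]
 [122 123 124 ... 124 123 122]
 [123 120 108 ... 121 124 123]
 ...
 [ 66  61  67 ...  64  86  87]
 [ 65  61  59 ... 118 112 116]
 [ 60  58  61 ...  77  72  97]]
22.229801139529584 [573.94944164  27.24368886  73.        ] [571.73036505  26.49880693  73.        ]
```

>>> {"method": "apply_moves", "body": {"increments": [[[0,0,0],[-2.97,-9.45,0],70],[[0,0,0],[-2.97,-9.45,0],70],[[0,0,0],[-2.97,-9.45,0],70],[[0,0,0],[-2.97,-9.45,0],70],[[0,0,0],[-2.97,-9.45,0],70],[[0,0,0],[-2.97,-9.45,0],70],[[0,0,0],[-2.97,-9.45,0],70],[[0,0,0],[-2.97,-9.45,0],70]]}}

```text
time: 2.7
tool_pos: [479.9, -260.0, 222.5]
tool_rot: [23.8, 90.0, 87.0]
force: [-0.5, 0.3, 0.5]
grip_width: 70.5
```

```bash
python3 - <<'E'
from h import *
s=robot.sense();p,d=cam('wrist'); cv2.imwrite('pics/w2.png',p[...,::-1]);print(s['tool_pos'],s['tool_rot'],s['qpos'].round(1))
import json;json.dump({k:list(s[k]) for k in('tool_pos','tool_rot')},open('w2.json','w'))
c=p[150:300,240:400,::-1].astype(float);c=np.clip(c*2,0,255).astype(np.uint8)
cv2.imwrite('pics/w2c.png',cv2.resize(c,None,fx=4,fy=4,interpolation=cv2.INTER_CUBIC))
E
```

```text
[ 479.91874902 -259.97898755  222.46823805] [23.77796611 89.95773706 86.97909935] [-7.3  9.5 34.9 97.5 -5.6 74.8 91.9]
```

View pics/w2c.png

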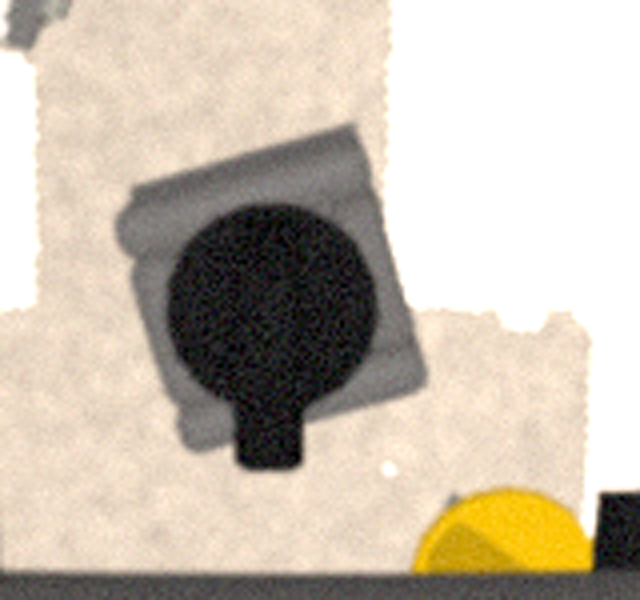

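```bash
python3 - <<'E'
from h import *
import json
st=json.load(open('w2.json'))
print('collar',onz('wrist',240+272/4,150+305/4,62,st)); e=onz('wrist',240+270/4,150+466/4,112,st); print('handle end',e, e-22*np.array([np.cos(np.radians(153)),np.sin(np.radians(153)),0]),e+22*np.array([np.cos(np.radians(153)),np.sin(np.radians(153)),0]))
t=np.array(st['tool_pos']); print(onz('wrist',313.5,226,62,st))
E
```

```text
collar [ 480.06730511 -265.59260316   62.        ]
handle end [ 499.11049745 -274.99421263  112.        ] [ 518.71264098 -284.98200363  112.        ] [ 479.50835391 -265.00642164  112.        ]
[ 482.07090755 -261.14202384   62.        ]
```

>>> {"method": "apply_moves", "body": {"increments": [[[0,0,0],[0.02,-0.05,-1.7],60],[[0,0,0],[0.02,-0.05,-3.4],60],[[0,0,0],[0.02,-0.05,-4.5],60],[[0,0,0],[0.02,-0.05,-5.1],60],[[0,0,0],[0.02,-0.05,-5.1],60],[[0,0,0],[0.02,-0.05,-5.1],60]]}}

```text
time: 3.5
tool_pos: [480.6, -263.9, 71.0]
tool_rot: [-78.0, 89.9, -15.0]
force: [0.0, -0.1, 0.1]
grip_width: 60.2
```

>>> {"method": "apply_moves", "body": {"increments": [[[0,0,0],[0,0,0],8],[[0,0,0],[0,0,0],8],[[0,0,0],[0,0,0],8],[[0,0,0],[0,0,0],8],[[0,0,0],[0,0,0],8],[[0,0,0],[0,0,0],8],[[0,0,0],[0,0,0],8],[[0,0,0],[0,0,0],8]], "newtons": 40}}

```text
time: 4.5
tool_pos: [479.5, -263.7, 69.6]
tool_rot: [119.4, 90.0, -177.6]
force: [-1.2, 0.1, 0.9]
grip_width: 13.7
```

>>> {"method": "apply_moves", "body": {"increments": [[[0,0,0],[0,0,0.8],8],[[0,0,0],[0,0,2.0],8],[[0,0,0],[0,0,3.5],8],[[0,0,0],[0,0,3.5],8],[[0,0,2],[0.6,1.9,3.5],8],[[0,0,4],[1.2,3.8,3.5],8],[[0,0,6],[1.8,5.7,3.5],8],[[0,0,8],[2.5,7.6,3.5],8],[[0,0,10.16],[3.07,9.58,3.5],8],[[0,0,10.16],[3.07,9.58,3.5],8],[[0,0,10.16],[3.07,9.58,3.5],8],[[0,0,10.16],[3.07,9.58,3.5],8]]}}

```text
time: 6.0
tool_pos: [571.3, 22.0, 174.2]
tool_rot: [94.7, 90.0, -151.7]
force: [-0.4, 0.2, -0.8]
grip_width: 13.5
```

```bash
python3 - <<'E'
from h import *
import json
s=robot.sense();print(s['tool_pos'],s['tool_rot'],s['qpos'].round(1),s['force'],s['grip_width'])
json.dump({k:list(s[k]) for k in('tool_pos','tool_rot')},open('w3.json','w'))
for n in ['wrist','top','scene']:
    p,d=cam(n); cv2.imwrite(f'pics/{n}3.png',p[...,::-1]); np.save(f'{n}3.npy',d)
p=cv2.imread('pics/scene3.png'); cv2.imwrite('pics/scene3c.png',cv2.resize(p[140:340,250:440],None,fx=3,fy=3,interpolation=cv2.INTER_CUBIC))
E
```

```text
[571.31406379  22.04447941 174.17151565] [  94.6832511    89.95206396 -151.69790026] [-22.8  14.3  18.7  96.7  -4.8  69.9 110.7] [-0.39312022  0.18721732 -0.84182922] 13.529135593378703
```

View pics/wrist3.png

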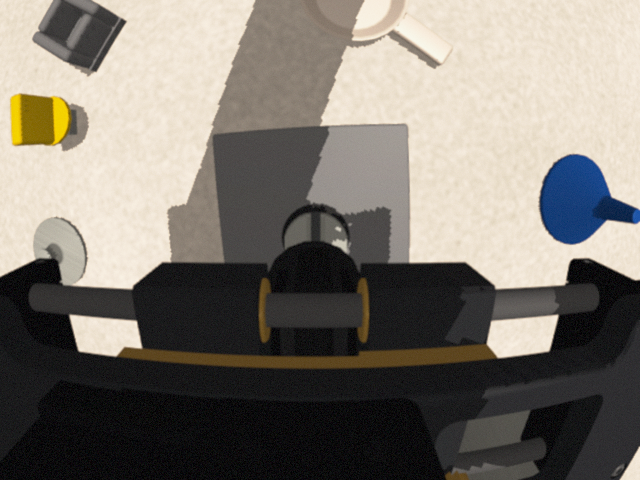

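View pics/scene3c.png

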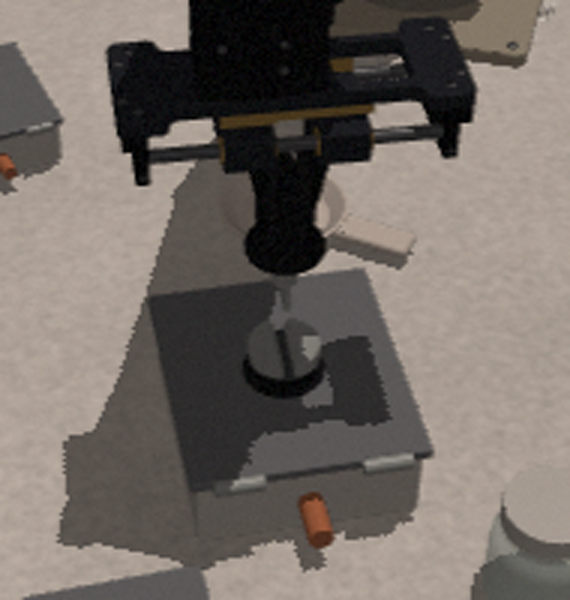

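```bash
python3 - <<'E'
import cv2,numpy as np
p=cv2.imread('pics/wrist3.png'); c=np.clip(p[190:270,260:370].astype(float)*1.8,0,255).astype(np.uint8); cv2.imwrite('pics/w3c.png',cv2.resize(c,None,fx=7,fy=7,interpolation=cv2.INTER_CUBIC))
E
```

```text
(no output)
```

View pics/w3c.png

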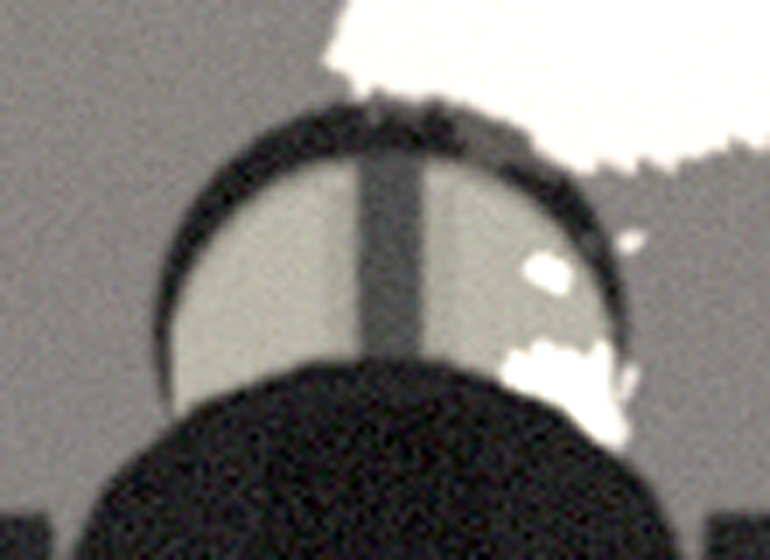

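```bash
python3 - <<'E'
from h import *
import json
st=json.load(open('w3.json'))
g=lambda x,y,z:onz('wrist',260+x/7,190+y/7,z,st)
L=g(168,385,83);R=g(617,385,83);T=g(392,153,83);print(L,R,T)
from scipy.spatial.transform import Rotation as Ro
M=Ro.from_euler('xyz',st['tool_rot'],degrees=True).as_matrix(); t=np.array(st['tool_pos'])
ey=M[:,1];ez=M[:,2]
for q in (L,R,T): print((q-t)@ey,(q-t)@ez)
print('ey',ey,'ez',ez)
print('slot',(g(390,250,73)-t)@ez)
zc=t[2]-51.6+38+6
for q in((75,550),(690,550),(385,358)): c=g(*q,zc); print('collar',(c-t)@ey,(c-t)@ez)
E
```

```text
[581.17604299   3.02998687  83.        ] [563.08840107  44.56229334  83.        ] [550.48844908  14.25888901  83.        ]
-1.493708848338359 -21.366645766351642
-1.5611877065452624 23.933362042137887
22.124342846334994 1.2166216756515633
ey [-9.16230670e-01 -4.00650302e-01  8.33848318e-04] ez [-4.00650493e-01  9.16230963e-01 -6.83094158e-05]
slot 1.0783410676400973
collar 8.608532947144333 -21.202460170931744
collar 8.540470559424366 21.21648555502202
collar 22.228377178064104 0.17437083998395764
```

>>> {"method": "apply_moves", "body": {"increments": [[[0,0,0],[-0.04,0.01,-0.7],8],[[0,0,0],[-0.04,0.01,-1.2],8],[[0,0,0],[-0.04,0.01,-1.3],8],[[0,0,0],[-0.04,0.01,-1.38],8],[[0,0,0],[-0.04,0.01,-1.45],8],[[0,0,0],[-0.04,0.01,-1.45],8]]}}

```text
time: 6.9
tool_pos: [570.7, 24.1, 131.3]
tool_rot: [-91.5, 90.0, 22.3]
force: [0.8, -0.3, -0.5]
grip_width: 13.8
```

```bash
cat > s.py <<'E'
from h import *
s=robot.sense();r=s['tool_rot'];print(s['time'],s['tool_pos'].round(2),'jaw',round((r[2]-r[0])%360,2),s['force'].round(2),s['ft_torque'].round(3),round(s['grip_width'],2))
E
python3 s.py
```

```text
6.9 [570.67  24.1  131.3 ] jaw 113.8 [ 0.81 -0.32 -0.54] [ 0.06   0.06  -0.027] 13.77
```

>>> {"method": "apply_moves", "body": {"increments": [[[0,0,0],[-0.02,-0.04,0],8],[[0,0,0],[-0.02,-0.04,-0.08],8],[[0,0,0],[-0.02,-0.04,-0.14],8],[[0,0,0],[-0.02,-0.04,-0.14],8]]}}

```text
time: 7.4
tool_pos: [569.8, 22.9, 126.7]
tool_rot: [62.0, 90.0, 175.8]
force: [-1.7, 0.1, -1.6]
grip_width: 14.3
```

```bash
python3 s.py
```

```text
7.4 [569.78  22.93 126.67] jaw 113.81 [-1.69  0.13 -1.59] [ 0.078  0.065 -0.027] 14.27
```

>>> {"method": "apply_moves", "body": {"increments": [[[0,0,0],[0,0,-0.03],8],[[0,0,0],[0,0,-0.06],8],[[0,0,0],[0,0,-0.06],8]]}}

```text
time: 7.78
tool_pos: [569.9, 22.9, 125.0]
tool_rot: [45.1, 90.0, 158.9]
force: [-0.0, -0.5, -0.7]
grip_width: 14.0
```

```bash
python3 s.py
```

```text
7.775 [569.9   22.89 125.  ] jaw 113.8 [-0.   -0.52 -0.65] [ 0.056 -0.029  0.002] 14.02
```

>>> {"method": "apply_moves", "body": {"increments": [[[0,0,0],[0,0,-0.03],8],[[0,0,0],[0,0,-0.06],8],[[0,0,0],[0,0,-0.06],8]]}}

```text
time: 8.15
tool_pos: [570.1, 22.9, 123.5]
tool_rot: [-90.6, 90.0, 23.2]
force: [-0.8, -0.7, 2.4]
grip_width: 13.6
```

```bash
python3 s.py
```

```text
8.15 [570.1   22.89 123.54] jaw 113.8 [-0.84 -0.7   2.38] [ 0.053  0.217 -0.006] 13.57
```

>>> {"method": "apply_moves", "body": {"increments": [[[0,0,0],[0,0,-0.03],8],[[0,0,0],[0,0,-0.03],8]]}}

```text
time: 8.4
tool_pos: [570.1, 22.9, 122.4]
tool_rot: [-98.6, 90.0, 15.2]
force: [-0.7, -0.4, 3.5]
grip_width: 13.7
```

```bash
python3 s.py
```

```text
8.4 [570.06  22.88 122.43] jaw 113.8 [-0.69 -0.37  3.53] [ 0.069  0.16  -0.019] 13.67
```

>>> {"method": "apply_moves", "body": {"increments": [[[0,0,0],[0,0,-0.03],8],[[0,0,0],[0,0,-0.03],8]]}}

```text
time: 8.65
tool_pos: [570.0, 22.9, 121.4]
tool_rot: [-78.0, 90.0, 35.8]
force: [-0.6, 0.4, 2.7]
grip_width: 14.0
```

```bash
python3 s.py
```

```text
8.65 [569.99  22.91 121.42] jaw 113.8 [-0.61  0.41  2.71] [0.092 0.041 0.039] 13.95
```

>>> {"method": "apply_moves", "body": {"increments": [[[0,0,0],[0,0,-0.03],8],[[0,0,0],[0,0,-0.03],8]]}}

```text
time: 8.9
tool_pos: [570.0, 22.9, 120.7]
tool_rot: [-58.4, 90.0, 55.4]
force: [0.2, -0.4, 4.8]
grip_width: 13.5
```

```bash
python3 s.py
```

```text
8.9 [569.98  22.92 120.66] jaw 113.81 [ 0.22 -0.43  4.84] [-0.015  0.175 -0.002] 13.49
```

>>> {"method": "apply_moves", "body": {"increments": [[[0,0,0],[0,0,-0.03],8],[[0,0,0],[0,0,-0.03],8]]}}

```text
time: 9.15
tool_pos: [570.1, 22.9, 120.3]
tool_rot: [-84.6, 90.0, 29.2]
force: [-0.9, -0.3, 8.5]
grip_width: 14.0
```

```bash
python3 s.py
```

```text
9.15 [570.1   22.87 120.26] jaw 113.8 [-0.94 -0.35  8.55] [0.023 0.584 0.005] 14.01
```

>>> {"method": "apply_moves", "body": {"increments": [[[0,0,-1],[0,0,-0.01],8],[[0,0,-2],[0,0,-0.01],8],[[0,0,-3],[0,0,-0.01],8],[[0,0,-4],[0,0,-0.01],8],[[0,0,-5],[0,0,-0.01],8],[[0,0,-6],[0,0,-0.01],8],[[0,0,-6],[0,0,-0.01],8]]}}

```text
time: 10.02
tool_pos: [570.3, 23.4, 120.1]
tool_rot: [-46.0, 89.9, 37.8]
force: [-1.8, 0.7, 8.2]
grip_width: 14.0
```

```bash
python3 s.py
```

```text
10.025 [570.29  23.39 120.07] jaw 83.76 [-1.79  0.69  8.2 ] [ 0.263  0.474 -0.034] 14.02
```

>>> {"method": "apply_moves", "body": {"increments": [[[0,0,-0.6],[0,0,0],8],[[0,0,-1.2],[0,0,0],8],[[0,0,-1.2],[0,0,0],8]]}}

```text
time: 10.4
tool_pos: [570.3, 23.7, 120.1]
tool_rot: [-29.5, 89.9, 48.3]
force: [-1.7, 3.0, 8.4]
grip_width: 13.8
```

```bash
python3 s.py
```

```text
10.4 [570.33  23.74 120.1 ] jaw 77.8 [-1.65  3.    8.39] [0.438 0.433 0.05 ] 13.84
```

>>> {"method": "apply_moves", "body": {"increments": [[[0,0,-0.6],[0,0,0],8],[[0,0,-1.0],[0,0,0],8],[[0,0,-1.0],[0,0,0],8]]}}

```text
time: 10.78
tool_pos: [570.4, 23.9, 120.1]
tool_rot: [-23.3, 89.9, 49.5]
force: [-1.4, 2.5, 8.3]
grip_width: 13.5
```

```bash
python3 s.py
```

```text
10.775 [570.38  23.89 120.1 ] jaw 72.83 [-1.39  2.55  8.26] [0.568 0.375 0.085] 13.53
```

>>> {"method": "apply_moves", "body": {"increments": [[[0,0,-0.6],[0,0,0],8],[[0,0,-1.0],[0,0,0],8],[[0,0,-1.0],[0,0,0],8]]}}

```text
time: 11.15
tool_pos: [570.4, 23.8, 120.1]
tool_rot: [-21.1, 89.9, 46.7]
force: [-1.3, 1.6, 8.5]
grip_width: 13.6
```

```bash
python3 s.py
```

```text
11.15 [570.39  23.79 120.09] jaw 67.82 [-1.27  1.64  8.54] [0.532 0.355 0.009] 13.58
```

>>> {"method": "apply_moves", "body": {"increments": [[[0,0,-0.6],[0,0,0],8],[[0,0,-1.0],[0,0,0],8],[[0,0,-1.0],[0,0,0],8]]}}

```text
time: 11.52
tool_pos: [570.2, 23.5, 119.4]
tool_rot: [-16.1, 89.9, 46.8]
force: [1.4, 2.1, 2.9]
grip_width: 13.9
```

```bash
python3 s.py
```

```text
11.525 [570.19  23.48 119.44] jaw 62.84 [1.35 2.15 2.86] [ 0.716 -0.41   0.015] 13.94
```

>>> {"method": "apply_moves", "body": {"increments": [[[0,0,0],[0,0,-0.03],8],[[0,0,0],[0,0,-0.06],8],[[0,0,0],[0,0,-0.06],8]]}}

```text
time: 11.9
tool_pos: [569.9, 23.1, 117.4]
tool_rot: [29.2, 90.0, 92.0]
force: [2.1, 3.9, 1.8]
grip_width: 13.9
```

```bash
python3 s.py
```

```text
11.9 [569.92  23.07 117.41] jaw 62.82 [2.09 3.95 1.79] [ 1.002 -0.591  0.043] 13.86
```

>>> {"method": "apply_moves", "body": {"increments": [[[0,0,0],[0,0,-0.04],8],[[0,0,0],[0,0,-0.08],8],[[0,0,0],[0,0,-0.1],8],[[0,0,0],[0,0,-0.1],8]]}}

```text
time: 12.4
tool_pos: [569.9, 23.0, 114.4]
tool_rot: [72.4, 90.0, 135.2]
force: [2.6, 3.8, 2.0]
grip_width: 13.5
```

```bash
python3 s.py
```

```text
12.4 [569.89  22.96 114.45] jaw 62.81 [2.56 3.77 2.01] [ 1.029 -0.611  0.067] 13.54
```

>>> {"method": "apply_moves", "body": {"increments": [[[0,0,0],[0,0,-0.03],8],[[0,0,0],[0,0,-0.05],8],[[0,0,0],[0,0,-0.05],8]]}}

```text
time: 12.78
tool_pos: [570.1, 22.9, 113.4]
tool_rot: [-23.0, 90.0, 39.8]
force: [0.8, 4.0, 6.6]
grip_width: 13.9
```

```bash
python3 s.py
```

```text
12.775 [570.07  22.92 113.42] jaw 62.8 [0.85 3.97 6.59] [ 1.05  -0.298  0.063] 13.94
```

>>> {"method": "apply_moves", "body": {"increments": [[[0,0,0],[0,0,-0.03],8],[[0,0,0],[0,0,-0.03],8]]}}

```text
time: 13.02
tool_pos: [570.4, 22.9, 113.3]
tool_rot: [-35.8, 89.9, 27.0]
force: [-0.4, 3.5, 12.4]
grip_width: 13.7
```

```bash
python3 s.py
```

```text
13.025 [570.43  22.94 113.3 ] jaw 62.8 [-0.4   3.52 12.37] [ 1.012e+00  1.940e-01 -1.000e-03] 13.74
```

>>> {"method": "apply_moves", "body": {"increments": [[[0,0,0.5],[0,0,0.02],8],[[0,0,1.0],[0,0,0.03],8],[[0,0,1.0],[0,0,0.03],8]]}}

```text
time: 13.4
tool_pos: [570.0, 22.2, 113.4]
tool_rot: [-136.7, 90.0, -68.9]
force: [0.9, 2.0, 7.1]
grip_width: 13.5
```

```bash
python3 s.py
```

```text
13.4 [569.98  22.25 113.4 ] jaw 67.81 [0.91 1.97 7.06] [ 0.624 -0.192 -0.038] 13.51
```

>>> {"method": "apply_moves", "body": {"increments": [[[0,0,0.2],[0.01,0.02,0.02],8],[[0,0,0.2],[0.01,0.02,0.06],8],[[0,0,0.2],[0.01,0.02,0.06],8]]}}

```text
time: 13.78
tool_pos: [569.5, 22.9, 114.3]
tool_rot: [135.8, 89.9, -155.4]
force: [-0.3, -0.3, -1.7]
grip_width: 14.0
```

```bash
python3 s.py
```

```text
13.775 [569.54  22.9  114.3 ] jaw 68.77 [-0.33 -0.33 -1.73] [-0.033 -0.001  0.01 ] 13.99
```

>>> {"method": "apply_moves", "body": {"increments": [[[0,0,0],[0,0,0.1],8],[[0,0,0],[0,0,0.3],8],[[0,0,0],[0,0,0.6],8],[[0,0,0],[0,0,1.3],8],[[0,0,0],[0,0,2.0],8],[[0,0,0],[0,0,2.0],8],[[0,0,0],[0,0,2.0],8]]}}

```text
time: 14.65
tool_pos: [569.9, 23.5, 174.3]
tool_rot: [107.1, 90.0, 175.9]
force: [-0.1, 0.6, -1.2]
grip_width: 13.5
```

```bash
python3 s.py;python3 - <<'E'
from h import *
import json
s=robot.sense();json.dump({k:list(s[k]) for k in('tool_pos','tool_rot')},open('w4.json','w'))
for n in ['wrist','scene']:
    p,d=cam(n); cv2.imwrite(f'pics/{n}4.png',p[...,::-1]); np.save(f'{n}4.npy',d)
a=cv2.imread('pics/scene4.png')[210:340,280:410]; b=cv2.imread('pics/wrist4.png')[180:280,260:370]
cv2.imwrite('pics/c4.png',np.hstack([cv2.resize(a,(400,400),interpolation=2),cv2.resize(b,(400,400),interpolation=2)]))
E
```

```text
14.65 [569.91  23.5  174.3 ] jaw 68.81 [-0.11  0.6  -1.21] [-0.017 -0.005  0.016] 13.55
```

View pics/c4.png

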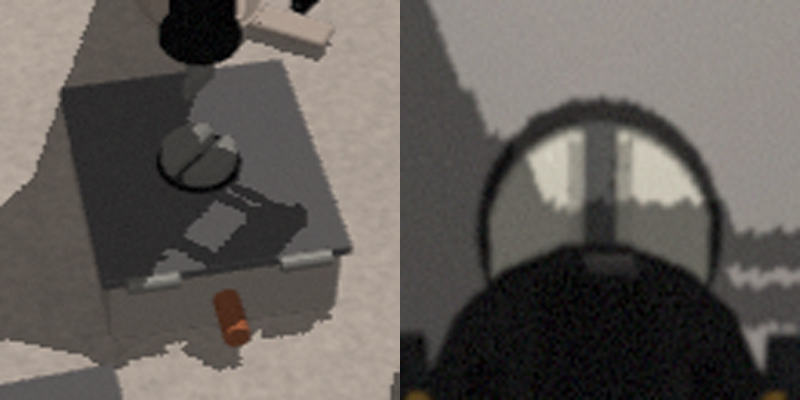

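```bash
python3 - <<'E'
from h import *
for n in('scene0','scene4'):
    d=np.load(n+'.npy'); vs,us=np.mgrid[244:268:1,328:362:1]; us,vs=us.ravel(),vs.ravel();k=d[vs,us]>0
    P=cloud('scene',d,us[k],vs[k]); r=np.hypot(P[:,0]-570.5,P[:,1]-23.5); 
    print(n,'head',np.median(P[r<16,2]),np.percentile(P[r<16,2],90),(r<16).sum())
    vs,us=np.mgrid[235:300:1,305:385:1]; us,vs=us.ravel(),vs.ravel();P=cloud('scene',d,us,vs); r=np.hypot(P[:,0]-570.5,P[:,1]-23.5);q=(r>35)&(r<55)&(abs(P[:,2]-60)<10);print('cover',np.median(P[q,2]),q.sum())
E
```

```text
scene0 head 83.21642862828301 85.76187962799278 180
cover 61.88181622388204 1072
scene4 head 72.82576186130875 74.95282654190919 159
cover 61.87351351619682 1135
```

>>> {"method": "apply_moves", "body": {"increments": [[[0,0,-0.3],[-0.8,-2.4,0],8],[[0,0,-0.6],[-1.5,-4.8,0],8],[[0,0,-0.9],[-2.3,-7.2,0],8],[[0,0,-1.16],[-3.02,-9.0,0],8],[[0,0,-1.16],[-3.02,-9.57,0],8],[[0,0,-1.16],[-3.02,-9.57,0],8],[[0,0,-1.16],[-3.02,-9.57,0],8],[[0,0,-1.16],[-3.02,-9.57,0],8],[[0,0,-1.16],[-3.02,-9.57,0],8]]}}

```text
time: 15.88
tool_pos: [480.0, -262.6, 174.7]
tool_rot: [48.4, 90.0, 111.5]
force: [0.6, -0.1, -1.7]
grip_width: 13.6
```

```bash
python3 s.py;python3 - <<'E'
from h import *
for n in ['wrist','scene','top']:
    p,d=cam(n); cv2.imwrite(f'pics/{n}5.png',p[...,::-1]); np.save(f'{n}5.npy',d)
a=cv2.imread('pics/scene5.png')[120:270,150:300]; b=cv2.imread('pics/wrist5.png')[160:280,250:370]
cv2.imwrite('pics/c5.png',np.hstack([cv2.resize(a,(400,400),interpolation=2),cv2.resize(b,(400,400),interpolation=2)]))
E
```

```text
15.875 [ 480.04 -262.56  174.74] jaw 63.11 [ 0.59 -0.06 -1.7 ] [ 0.056 -0.004 -0.038] 13.59
```

View pics/c5.png

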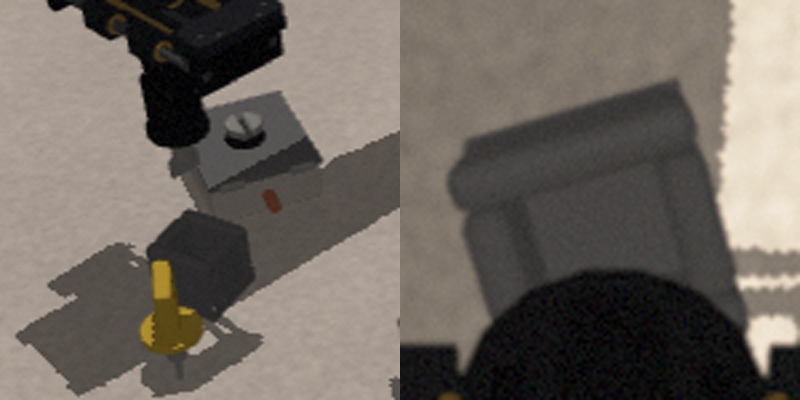

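>>> {"method": "apply_moves", "body": {"increments": [[[0,0,0],[0,0,-1.0],8],[[0,0,0],[0,0,-1.8],8],[[0,0,0],[0,0,-2.2],8],[[0,0,0],[0,0,-2.5],8],[[0,0,0],[0,0,-2.5],8]]}}

```text
time: 16.65
tool_pos: [479.6, -263.6, 99.8]
tool_rot: [101.3, 90.0, 164.3]
force: [0.0, 0.1, -0.1]
grip_width: 13.9
```

```bash
python3 s.py
```

```text
16.65 [ 479.64 -263.57   99.82] jaw 63.01 [ 0.02  0.1  -0.14] [-0.032 -0.039 -0.056] 13.87
```

Tip is inside the well, free. Remaining 30 mm.

>>> {"method": "apply_moves", "body": {"increments": [[[0,0,0],[0,0,-0.4],8],[[0,0,0],[0,0,-0.7],8],[[0,0,0],[0,0,-0.9],8],[[0,0,0],[0,0,-0.98],8],[[0,0,0],[0,0,-0.98],8]]}}

```text
time: 17.27
tool_pos: [479.6, -263.6, 70.4]
tool_rot: [66.6, 90.0, 129.6]
force: [0.2, -0.1, -0.6]
grip_width: 13.5
```

```bash
python3 s.py
```

```text
17.275 [ 479.61 -263.63   70.42] jaw 63.0 [ 0.21 -0.07 -0.57] [ 0.026 -0.035 -0.032] 13.53
```

>>> {"method": "apply_moves", "body": {"increments": [[[0,0,0],[0,0,-0.04],8],[[0,0,0],[0,0,-0.04],8]]}}

```text
time: 17.52
tool_pos: [479.9, -263.7, 69.6]
tool_rot: [-72.7, 90.0, -9.7]
force: [-0.4, 0.7, 0.5]
grip_width: 13.4
```

```bash
python3 s.py
```

```text
17.525 [ 479.87 -263.74   69.56] jaw 63.0 [-0.39  0.73  0.51] [-0.002 -0.017  0.001] 13.42
```

>>> {"method": "apply_moves", "body": {"increments": [[[0,0,0],[0,0,-0.01],16],[[0,0,0],[0,0,-0.01],20],[[0,0,0],[0,0,-0.01],30],[[0,0,0],[0,0,-0.01],50],[[0,0,0],[0,0,-0.01],50],[[0,0,0],[0,0,-0.01],50]]}}

```text
time: 18.27
tool_pos: [479.6, -263.6, 69.0]
tool_rot: [24.0, 90.0, 87.0]
force: [-0.2, -0.7, 0.2]
grip_width: 47.6
```

```bash
python3 s.py
```

```text
18.275 [ 479.61 -263.59   68.97] jaw 63.0 [-0.22 -0.65  0.21] [0.005 0.019 0.036] 47.6
```

>>> {"method": "apply_moves", "body": {"increments": [[[0,0,0],[0,0,0.5],50],[[0,0,0],[0,0,1.5],50],[[0,0,0],[0,0,3.0],50],[[0,0,0],[0,0,5.0],50],[[0,0,0],[0,0,5.5],50],[[0,0,0],[-1.5,2,5.5],50],[[0,0,0],[-1.5,2,5.5],50],[[0,0,0],[-1.5,2,5.5],50],[[0,0,0],[-1.5,2,5.5],50]]}}

```text
time: 19.4
tool_pos: [435.1, -204.5, 234.2]
tool_rot: [-110.8, 90.0, -47.8]
force: [0.3, 0.3, 0.4]
grip_width: 50.4
```

```bash
python3 s.py;python3 - <<'E'
from h import *
import json
s=robot.sense();json.dump({k:list(s[k]) for k in('tool_pos','tool_rot')},open('w6.json','w'))
for n in ['wrist','scene','top']:
    p,d=cam(n); cv2.imwrite(f'pics/{n}6.png',p[...,::-1]); np.save(f'{n}6.npy',d)
D=[]
for i in range(6): D.append(cam('top')[1])
np.save('topm.npy',np.median(D,0))
D=[]
for i in range(6): D.append(cam('scene')[1])
np.save('scenem.npy',np.median(D,0))
E
```

```text
19.4 [ 435.08 -204.52  234.21] jaw 62.95 [0.3  0.34 0.37] [-0.065  0.029  0.01 ] 50.37
```

View pics/scene6.png

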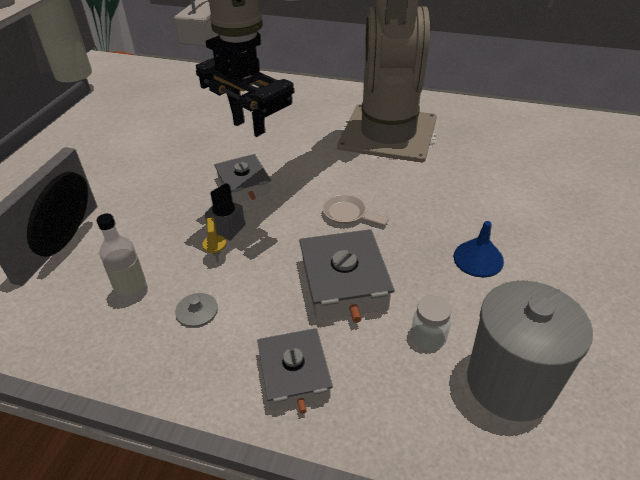

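View pics/top6.png

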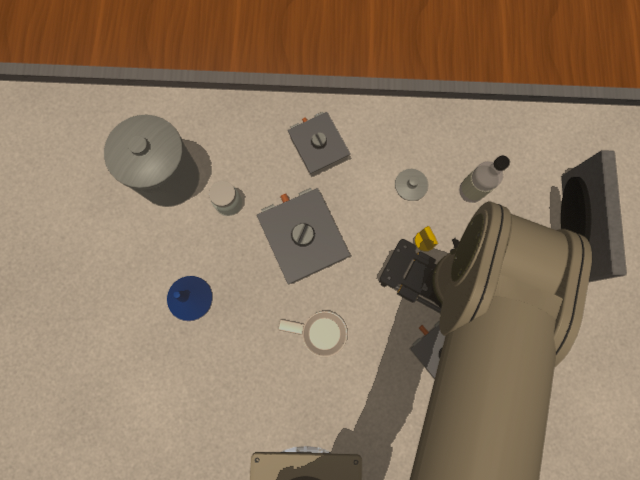

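```bash
python3 - <<'E'
from h import *
for cn,n in(('scene','scene0'),('scene','scenem'),('top','top0'),('top','topm')):
    d=np.load(n+'.npy'); box=(225,300,300,390) if cn=='scene' else (200,265,270,335)
    vs,us=np.mgrid[box[0]:box[1],box[2]:box[3]]; us,vs=us.ravel(),vs.ravel();k=d[vs,us]>0
    P=cloud(cn,d,us[k],vs[k]); r=np.hypot(P[:,0]-570.5,P[:,1]-23.5);h=P[(r<17)&(P[:,2]>66),2];q=(r>32)&(r<60)&(abs(P[:,2]-60)<10)
    print(n,'head',np.median(h),np.percentile(h,75),len(h),'cover',np.median(P[q,2]))
d=np.load('topm.npy'); vs,us=np.mgrid[255:305,410:465]; us,vs=us.ravel(),vs.ravel();k=d[vs,us]>0;us,vs=us[k],vs[k]
P=cloud('top',d,us,vs); m=(P[:,2]>103)&(P[:,2]<130)&(np.hypot(P[:,0]-479,P[:,1]+262)<35); Q=np.array([onz('top',a,b,112)[:2] for a,b in zip(us[m],vs[m])],np.float32); print('key top',cv2.minAreaRect(Q),Q.mean(0),np.median(P[m,2]))
E
```

```text
scene0 head 83.77204411007219 84.96997777163708 187 cover 61.88181622388204
scenem head 73.36454193586033 73.99484057811128 157 cover 61.88987779803856
top0 head 81.833894090896 83.63085298724496 198 cover 59.874328755256265
topm head 71.54908571369592 72.22664239472006 147 cover 59.892526732420066Traceback (most recent call last):
  File "<stdin>", line 8, in <module>
cv2.error: OpenCV(4.12.0) /io/opencv/modules/imgproc/src/convhull.cpp:143: error: (-215:Assertion failed) total >= 0 && (depth == CV_32F || depth == CV_32S) in function 'convexHull'
```

```bash
python3 - <<'E'
from h import *
for n in('scene0','scene6'):
    g=cv2.imread(f'pics/{n}.png').max(2); m=(g[178:218,205:240]<28); ys,xs=np.where(m); print(n,m.sum(),xs.mean()+205,ys.mean()+178,xs.min()+205,xs.max()+205,ys.min()+178,ys.max()+178)
for n in('scene0','scenem'):
    d=np.load(n+'.npy'); vs,us=np.mgrid[178:240,200:245]; us,vs=us.ravel(),vs.ravel();k=d[vs,us]>0
    P=cloud('scene',d,us[k],vs[k]); m=(P[:,2]>70)&(np.hypot(P[:,0]-479,P[:,1]+262)<40); print(n,m.sum(),P[m].mean(0),np.percentile(P[m,2],97)); 
    for a,b in((70,85),(85,98),(98,110)):
        q=m&(P[:,2]>a)&(P[:,2]<b); print(P[q].mean(0).round(1))
E
cat >/dev/null; python3 - <<'E'
import cv2
cv2.imwrite('pics/c6.png',cv2.resize(cv2.imread('pics/scene6.png')[170:250,190:260],None,fx=7,fy=7,interpolation=2))
E
```

```text
scene0 561 221.62032085561498 200.29590017825313 211 234 183 215
scene6 572 222.1993006993007 200.83566433566435 211 234 184 216
scene0 414 [ 485.69071175 -263.14626997   96.02933325] 114.59697600063689
[ 486.7 -262.6   77.4]
[ 486.9 -262.8   91.3]
[ 486.7 -262.5  103.9]
scenem 418 [ 486.76647952 -261.56183412   95.90583941] 114.382872793059
[ 488.  -261.1   77.4]
[ 487.4 -260.8   91.5]
[ 487.5 -261.   103.9]
```

View pics/c6.png

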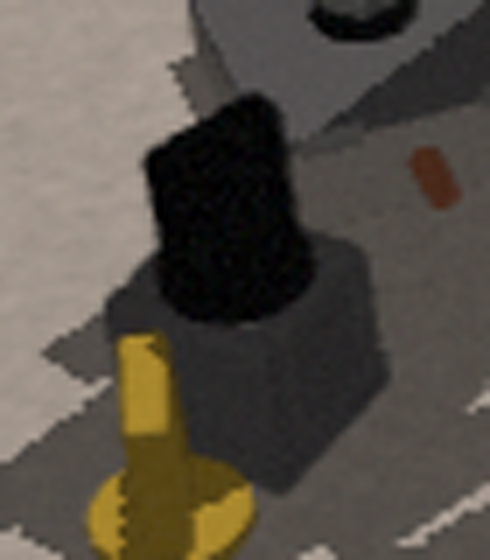

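```bash
python3 -c "
from h import *
print(robot.job_done())"; python3 s.py
```

```text
the job is handed in; nothing more can be done
None
the job is handed in; nothing more can be done
```

I took the black key out of its holder and fitted its blade into the stud on the largest white box. I pressed at about 8 N and turned it clockwise through about 51° of key rotation. There the press force fell from about 8.5 to 2.9 N, and a straight press then stopped the stud firmly at about 12 N. I relaxed the turn, lifted the key clear and stood it back in its holder. I handed the job in at about 20 s of the 72 s allowed.

- **Stud:** the head top is about 11.5 mm above the cover in both the scene and top camera depths (fully home is 12 mm, the limit is 14.2 mm). It dropped about 10.3–10.4 mm, slightly short of the nominal 11 mm, probably from bias in the depth readings.
- **Key:** it stands upright and released, at the same height as at the start and about 1.5–2 mm from where it was. This comes from the scene camera only, because the arm hid the holder from the top camera and that check failed.
- **Bystanders:** in the last pictures they look unmoved, though I did not measure them. I pulled the gripper well clear of everything.
- **Disagreements:** before the fit, the two cameras differed by up to about 3 mm on the key's position and about 4° on the slot's direction. I used values between the two, then corrected with a wrist picture taken over the stud.

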